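Turn the parts carousel to the blue-lidded jar

ROBOT

A 6-joint arm with a two-finger parallel gripper is mounted at the origin on the work surface. World frame = base frame: x ahead of the robot, y to its left, z up, the work surface at z = 0. Lengths are in m, angles in degrees, forces in N, time in s.
With the tool pointing down it reaches from about 0.35 to 0.875 m from the base axis. Payload 4.2 kg.
Tool frame: the origin (TCP) lies at the very end of the fingers, on their centre line; the grasp point (between the pads) lies 19 mm behind it (r.grip_point_offset is the distance from the TCP to the grasp point, in m); z points along the fingers, y is the line along which they close (so a half turn about z gives the same grasp; the last joint's range is limited). The gripper opens to 87 mm and grips with 3 to 60 N. Pads are 19 mm wide; open, the fingers measure 117 mm over their backs; the gripper's body (75 mm by 190 mm) begins 51 mm behind the grasp point.
Start: joints at [-53.709, 22.042, 0.453, 0, -68.411, -14.817], TCP at [0.229, -0.582, 0.223] pointing down, gripper open.
Joint ranges: [-179.83, 179.83], [-69.29, 118.12], [-61.27, 80.66], [-181.25, 117.63], [-171.15, -9.14], [-177.46, 177.46]. Speed limits (degrees/s): [159.86, 159.86, 180, 180, 180, 180].

INTERFACE

Orientations are given as a 3x3 rotation matrix whose columns are the frame's x, y, z axes.
In Python, from station import r, cams gives the robot as it stands. The module is installed in compiled form; this text tells all that it offers.
- The arm moves only by the shell command python3 -m handwheel 'ROWS'. ROWS is JSON, a list that holds one entry, the list of rows, each a list of 7 numbers: the turn, a rotation vector about the tool's x, y, z in units of 6 degrees (1.0 is 6 degrees), then the shift along the tool's x, y, z in m, then the finger opening in m, from 0 to 0.087. In form: [[[ax, ay, az, x, y, z, jaw], ...]]. A call has 1 to 12 rows; each row shifts and turns the commanded pose from where the row before left it, along the tool's axes as they then stand; what a row does not reach is not made up. A row lasts 1/10 s, in which the tool goes at most 50 mm and 8.59 degrees, less where a joint would pass 70% of its speed; a pose out of reach is approached as far as the arm can. A call with a gripper value outside its range is refused whole. The fingers move at their own pace and stop on an object; the grip force is fixed at half the most. Time passes only in rows, so rows that do not move let the fingers close. It gives the time, the measured TCP pose, the force, the opening and the grip force at its end, in the units of the state.
- r.sense(): the state, without advancing time (a new reading comes with each control period).
- cams.capture(name): name is "side" or "top"; returns the picture (384x512x3 uint8, red, green, blue); there is no depth.
- cams.get_calibration(name): a dict with "camera_matrix" (3x3 intrinsics, pixels), "rvec" (rotation vector, rad) and "tvec" (3), from world to camera coordinates, as OpenCV has them. Camera axes: x right, y down, z forward; pixel columns grow to the right and rows downward; lengths in m; the calibration is good to about 2 mm. A picture is of the moment at which its call begins. get_calibration takes no time and is no camera call.
- r.finish_job(): hands the job in; it is judged then, once.
The state is a dict: "time_s": time; "joints": joint angles; "joint_velocities": joint speeds; "effort": joint torques, N m; "tcp_pos": TCP position; "ee_rot": TCP orientation; "wrist_force": force on the tool from outside, world axes, zero at the start; "moment": the same for the moment, N m; "gripper_width": opening from 0.0 (shut) to 1.0 (fully open); "gripper_force": force on a finger pad.
Only numpy, scipy, OpenCV 4.12 (cv2) and the standard library are available. Lean on these libraries where they do the work, as an engineer would, in place of code of your own. Each camera call takes 0.05 s, during which the arm holds its last target. There are 200 camera calls.

TASK

Turn the parts carousel on the repair bench by pushing the studs on its rim round with a fingertip, until the jar with the blue lid stands at the front (the side towards the robot), squarely in line with the yellow pointer on the base; then draw back. Do not push on, lift or tip the jars: all five stay standing in their nests. Leave the tape roll, the drill chuck and the grease tin where they are.

Things in the scene. Friction and masses are not known exactly. Their poses are not given: they have to be found in the camera images.
- carousel_base: Fixed round blue base of the carousel, 210 mm across, on the bench. Origin on the turning axis at bench level; z up. Its own -x axis is the FRONT: a tongue 34 mm wide runs out that way, ending in a yellow pointer block 147 to 213 mm from the axis, tapered towards it, its top 24 mm above the bench (lower than the disc).
- turntable: Grey aluminium disc, 286 mm across, 12 mm thick, turning either way about the vertical axis without stops; about 1 N at the rim moves it and it stays where left. Origin on the axis at its underside, 28 mm above the bench (top face 40 mm). Blue jar on its own -x axis, four others every 72 degrees. Black hub 44 mm across, top 60 mm above the bench.
- stud_top (a point): Top of the rim stud straight outward of the blue-lidded jar, 76 mm above the bench. Ten such upright black rubber studs, 10 mm across, 36 mm tall, fixed to the disc, stand on a circle of 135 mm radius every 36 degrees, to be pushed round by a finger; one lies straight outward of each jar and one midway between each two.
- jar_blue_center (a point): The jar to be brought to the front: clear, with a BLUE lid, 53 mm across and 40 mm tall, loose, standing in a nest of four low pegs (10 mm tall, about 1.5 mm play) on the disc 70 mm from the turning axis. The point is at its centre, 20 mm above its foot and so 60 mm above the bench; lid top 80 mm above the bench.
- jar_a_center (a point): One of the four similar loose jars on the disc, with an ORANGE lid, same size (53 x 40 mm) and nest; the point is at its centre, 20 mm above its foot.
- jar_b_center (a point): One of the four similar loose jars on the disc, with an ORANGE lid, same size (53 x 40 mm) and nest; the point is at its centre, 20 mm above its foot.
- jar_c_center (a point): One of the four similar loose jars on the disc, with an ORANGE lid, same size (53 x 40 mm) and nest; the point is at its centre, 20 mm above its foot.
- jar_d_center (a point): One of the four similar loose jars on the disc, with an ORANGE lid, same size (53 x 40 mm) and nest; the point is at its centre, 20 mm above its foot.
- tape_mid (a point): Bystander: white roll ring lying flat on the bench beside the carousel, 84 mm across, 28 mm tall; point at its centre.
- chuck_mid (a point): Bystander: dark steel drill chuck standing on the bench, 42 mm across, 56 mm tall; point on its axis half-way up.
- tin_mid (a point): Bystander: green grease tin on the bench, 68 mm across, 60 mm tall; point at its centre.
Mind the look-alikes: they are no part of the job. Leave any pink look-alike of the part that bears jar_c_center alone.

How it is judged:
By the outcome, as a careful person would: the job done as asked, in the order asked, and still so for the second after the job is handed in, with the robot touching nothing.
It also fails if it takes over 45 s, if anything falls off the work surface, if the arm or the gripper's body presses on something with over 40 N, if the wrist force passes 120 N, or if a joint passes its speed limit or range.

## Working session

There is one attempt and no reset: what is moved stays moved. The work goes in short steps, Python scripts to look and compute and a shell command to move; the robot and the scene stay as the last step left them, time stands still between calls to the robot, and variables do not carry over. Pictures are saved under pics/ and viewed, at most 10 in all, crops included, and the job is handed in when it is done.

```bash
mkdir -p pics
cat > h.py <<'E'
import numpy as np, cv2
from station import r, cams
def cal(n):
    c=cams.get_calibration(n); return np.array(c["camera_matrix"]),np.array(c["rvec"],float).reshape(3),np.array(c["tvec"],float).reshape(3)
def onplane(n,uv,z):
    K,rv,t=cal(n); R=cv2.Rodrigues(rv)[0]; o=-R.T@t
    d=R.T@np.linalg.inv(K)@np.array([uv[0],uv[1],1.]); return o+d*(z-o[2])/d[2]
def proj(n,P):
    K,rv,t=cal(n); return cv2.projectPoints(np.array(P,float).reshape(-1,1,3),rv,t,K,None)[0].reshape(-1,2)
def blobs(im,lo,hi,amin=40):
    m=cv2.inRange(cv2.cvtColor(im,cv2.COLOR_RGB2HSV),lo,hi); n,l,s,c=cv2.connectedComponentsWithStats(m)
    return [(c[i].round(1).tolist(),int(s[i,4]),s[i,:4].tolist()) for i in range(1,n) if s[i,4]>=amin]
E
python3 - <<'E'
from h import *
for n in("top","side"):
    im=cams.capture(n); cv2.imwrite(f"pics/{n}0.png",cv2.cvtColor(im,cv2.COLOR_RGB2BGR))
    K,rv,t=cal(n);print(n,K.round(1).tolist(),(-cv2.Rodrigues(rv)[0].T@t).round(3))
    print("blue",blobs(im,(100,90,60),(125,255,255)));print("or",blobs(im,(5,140,120),(20,255,255)));print("yel",blobs(im,(22,120,120),(35,255,255)))
s=r.sense();print(s["ee_rot"],s["tcp_pos"],s["time_s"])
E
```

```text
top [[404.2, 0.0, 252.1], [0.0, 404.2, 190.9], [0.0, 0.0, 1.0]] [0.385 0.029 1.   ]
blue [([507.8, 150.7], 165, [502, 140, 10, 28]), ([2.0, 156.4], 94, [0, 147, 6, 20]), ([269.7, 179.9], 365, [259, 170, 22, 21])]
or [([262.1, 263.8], 57788, [0, 62, 512, 322]), ([247.0, 154.4], 325, [237, 145, 21, 20]), ([214.9, 167.2], 338, [205, 157, 21, 21]), ([216.9, 201.2], 348, [206, 191, 22, 21]), ([251.3, 209.4], 347, [241, 199, 21, 22])]
yel [([203.4, 252.8], 324, [193, 241, 21, 26])]
side [[398.2, 0.0, 247.3], [0.0, 398.2, 192.5], [0.0, 0.0, 1.0]] [0.066 0.66  0.746]
blue [([435.9, 62.3], 2197, [414, 3, 44, 123]), ([502.3, 116.9], 1583, [485, 50, 27, 109]), ([343.6, 82.0], 91, [333, 79, 22, 7]), ([342.0, 91.6], 282, [327, 84, 32, 15]), ([248.5, 178.6], 211, [240, 172, 18, 14]), ([255.0, 255.9], 137, [244, 241, 28, 32]), ([2.6, 346.2], 97, [0, 336, 9, 20])]
or [([362.0, 144.6], 559, [319, 126, 78, 37]), ([218.1, 178.3], 206, [210, 171, 18, 15]), ([506.3, 210.5], 370, [495, 180, 17, 52]), ([207.2, 197.2], 227, [198, 190, 19, 15]), ([258.7, 197.6], 220, [250, 191, 19, 15]), ([355.9, 330.7], 18165, [233, 199, 279, 185]), ([232.8, 209.5], 259, [224, 202, 19, 17]), ([102.2, 333.7], 5782, [0, 257, 186, 127])]
yel [([260.5, 256.1], 292, [251, 245, 21, 23])]
[[-9.30625178e-01 -3.65972867e-01 -7.99246629e-04]
 [-3.65973725e-01  9.30623530e-01  1.75435056e-03]
 [ 1.01753016e-04  1.92514607e-03 -9.99998142e-01]] [ 0.22864837 -0.58111682  0.22157822] 0.1
```

View pics/top0.png

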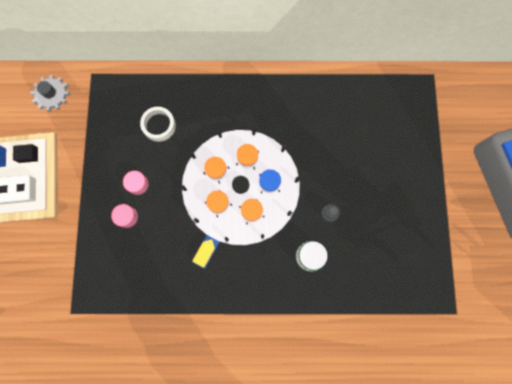

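View pics/side0.png

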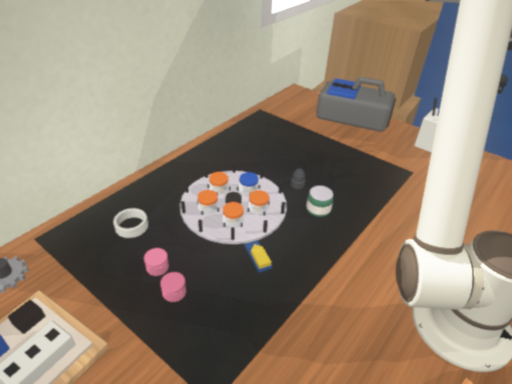

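The top view shows the disc around (241,186), the blue lid at (270,180), the yellow pointer at (203,253), the tin at (312,256) and the chuck at (331,213). The side view agrees, with the pink look-alikes off to the left.

```bash
cat > m.py <<'E'
from h import *
def measure(im, blue_only=False):
    b=[x for x in blobs(im,(100,90,60),(125,255,255)) if 150<x[0][0]<330 and x[1]>250]
    o=[x for x in blobs(im,(5,140,120),(20,255,255)) if x[1]<600 and 150<x[0][0]<330]
    y=blobs(im,(22,120,120),(35,255,255))
    return b,o,y
if __name__=="__main__":
    im=cams.capture("top"); b,o,y=measure(im)
    L=np.array([onplane("top",x[0],.08)[:2] for x in b+o]); c=L.mean(0) if len(L)==5 else None
    print("lids",L.round(4).tolist())
    print("centre",c, "radii",np.linalg.norm(L-c,axis=1).round(4))
    P=onplane("top",y[0][0],.024)[:2]
    ang=lambda v:np.degrees(np.arctan2(v[1],v[0]))
    print("pointer",P,np.linalg.norm(P-c),ang(P-c)); a=[ang(v-c) for v in L]; print("lid angs",np.round(a,1))
    f=np.mean([((a[i]-a[0]+36)%72)-36 for i in range(5)])+a[0]; print("blue ang fit",f,"to turn",(ang(P-c)-f+180)%360-180)
    for n,uv,z in(("tin",(312,256),.06),("chuck",(331,212),.056),("tape",(158,124),.028)): print(n,onplane("top",uv,z).round(3))
    # yellow edges
    g=cv2.inRange(cv2.cvtColor(im,cv2.COLOR_RGB2HSV),(22,120,120),(35,255,255)); print(cv2.minAreaRect(cv2.findNonZero(g)))
    print(onplane("top",(241,186),.04))
E
python3 m.py
```

```text
lids [[0.5969, -0.0143], [0.6584, 0.0389], [0.6275, 0.1142], [0.5462, 0.108], [0.5272, 0.0286]]
centre [0.59123047 0.05509033] radii [0.0696 0.0691 0.0694 0.0695 0.0693]
pointer [0.43089052 0.14280401] 0.1827637560208697 151.31921606722875
lid angs [ -85.4  -13.5   58.5  130.4 -157.5]
blue ang fit -85.50318897388482 to turn -123.1775949588864
tin [ 0.422 -0.111  0.06 ]
chuck [ 0.525 -0.159  0.056]
tape [0.754 0.266 0.028]
((203.80661010742188, 251.94813537597656), (13.403743743896484, 26.90461540222168), 29.05460548400879)
[0.59078504 0.05366239 0.04      ]
```

```bash
python3 -m handwheel '[[[0,0,0,-0.029,0.0175,0,0],[0,0,0,-0.029,0.0175,0,0],[0,0,0,-0.029,0.0175,0,0],[0,0,0,-0.029,0.0175,0,0],[0,0,0,-0.029,0.0175,0,0],[0,0,0,-0.029,0.0175,0,0],[0,0,0,-0.029,0.0175,0,0],[0,0,0,-0.029,0.0175,0,0],[0,0,0,-0.029,0.0175,0,0],[0,0,0,-0.029,0.0175,0,0],[0,0,0,-0.029,0.0175,0,0],[0,0,0,-0.029,0.0175,0,0]]]'
python3 -m handwheel '[[[0,0,0,-0.029,0.0175,0,0],[0,0,0,-0.029,0.0175,0,0],[0,0,0,-0.029,0.0175,0,0],[0,0,0,-0.029,0.0175,0,0],[0,0,0,-0.029,0.0175,0,0],[0,0,0,-0.029,0.0175,0,0],[0,0,0,-0.029,0.0175,0,0],[0,0,0,-0.029,0.0175,0,0],[0,0,0,-0.029,0.0175,0,0],[0,0,0,-0.029,0.0175,0,0],[0,0,0,-0.029,0.0175,0,0],[0,0,0,-0.029,0.0175,0,0]]]'
python3 -m handwheel '[[[0,0,-1.35,0,0,0,0],[0,0,-1.35,0,0,0,0],[0,0,-1.35,0,0,0,0],[0,0,-1.35,0,0,0,0],[0,0,-1.35,0,0,0,0],[0,0,-1.35,0,0,0,0],[0,0,-1.35,0,0,0,0],[0,0,-1.35,0,0,0,0],[0,0,-1.35,0,0,0,0],[0,0,0,0,0,0,0],[0,0,0,0,0,0,0]]]'
```

```text
time_s: 1.35
tcp_pos: [0.4763, -0.2574, 0.2224]
ee_rot: [[-0.931, -0.366, -0.0], [-0.366, 0.931, 0.0], [0.0, 0.0, -1.0]]
wrist_force: [-0.3, -0.0, 0.5]
gripper_width: 0.032
gripper_force: 0.0
time_s: 2.55
tcp_pos: [0.7232, 0.0652, 0.222]
ee_rot: [[-0.931, -0.366, -0.001], [-0.366, 0.931, -0.0], [0.001, 0.0, -1.0]]
wrist_force: [0.9, -0.3, 0.2]
gripper_width: 0.007
gripper_force: 0.0
time_s: 3.65
tcp_pos: [0.7226, 0.064, 0.2221]
ee_rot: [[0.073, -0.997, -0.001], [-0.997, -0.073, -0.0], [0.0, 0.001, -1.0]]
wrist_force: [-0.4, -0.3, 0.6]
gripper_width: 0.004
gripper_force: 0.0
```

```bash
python3 -m handwheel '[[[0,0,0,0,-0.003,0.03,0],[0,0,0,0,0,0.03,0],[0,0,0,0,0,0.03,0],[0,0,0,0,0,0.03,0],[0,0,0,0,0,0.01,0],[0,0,0,0,0,0,0]]]'
python3 - <<'E'
from h import *
out=[]
for n in("top","side"):
    im=cams.capture(n); u,v=proj(n,[[.66,.05,.06]])[0].astype(int); cr=im[max(v-70,0):v+80,max(u-90,0):u+90]
    out.append(cv2.resize(cr,(400,333),interpolation=cv2.INTER_CUBIC)); print(n,u-90,v-70,cr.shape)
cv2.imwrite("pics/near.png",cv2.cvtColor(np.hstack(out),cv2.COLOR_RGB2BGR))
E
```

```text
time_s: 4.25
tcp_pos: [0.7248, 0.064, 0.0905]
ee_rot: [[0.075, -0.997, -0.004], [-0.997, -0.075, -0.001], [0.001, 0.004, -1.0]]
wrist_force: [0.1, 0.3, -0.5]
gripper_width: 0.006
gripper_force: 0.0
top 152 86 (150, 180, 3)
side 127 114 (150, 180, 3)
```

View pics/near.png

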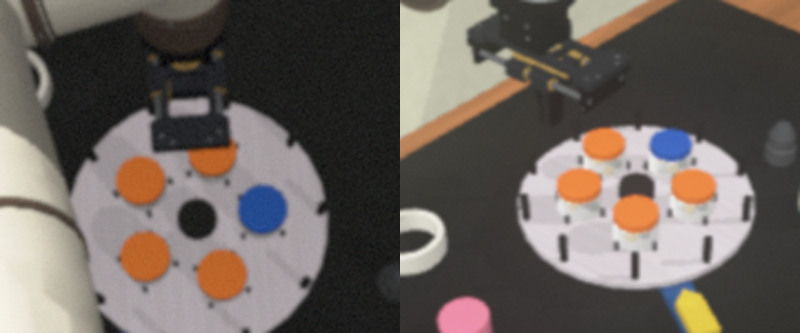

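The side crop shows the closed fingertip behind the disc rim, clear of studs and jars. I'll lower it and push clockwise along the rim.

```bash
python3 -m handwheel '[[[0,0,0,0,0,0.012,0],[0,0,0,0,0,0.012,0],[0,0,0,0,0,0.011,0],[0,0,0,0,0,0,0]]]'
python3 -m handwheel '[[[0,0,0.25,0.0035,0.0001,0,0],[0,0,0.25,0.0035,0.0001,0,0],[0,0,0.25,0.0035,0.0001,0,0],[0,0,0.25,0.0035,0.0001,0,0],[0,0,0.25,0.0035,0.0001,0,0],[0,0,0.25,0.0035,0.0001,0,0],[0,0,0.25,0.0035,0.0001,0,0],[0,0,0.25,0.0035,0.0001,0,0],[0,0,0.25,0.0035,0.0001,0,0],[0,0,0.25,0.0035,0.0001,0,0]]]'
python3 - <<'E'
from h import *
from m import measure
im=cams.capture("top"); b,o,y=measure(im); c=np.array([.5912,.0551])
p=np.array(r.sense()["tcp_pos"])[:2]-c; print("tcp r,ang",np.linalg.norm(p),np.degrees(np.arctan2(p[1],p[0])))
v=onplane("top",b[0][0],.08)[:2]-c; print("blue",np.degrees(np.arctan2(v[1],v[0])))
E
```

```text
time_s: 4.75
tcp_pos: [0.7241, 0.064, 0.0547]
ee_rot: [[0.076, -0.997, -0.005], [-0.997, -0.076, -0.001], [0.0, 0.005, -1.0]]
wrist_force: [-1.2, 0.4, 0.6]
gripper_width: 0.005
gripper_force: 0.0
time_s: 5.75
tcp_pos: [0.7234, 0.0293, 0.0576]
ee_rot: [[-0.186, -0.982, 0.0], [-0.982, 0.186, 0.0], [-0.0, -0.0, -1.0]]
wrist_force: [0.1, 0.9, 0.7]
gripper_width: 0.002
gripper_force: 0.4
tcp r,ang 0.1345257785398407 -11.322598185376071
blue -89.86157703703935
```

```bash
python3 -m handwheel '[[[0,0,0.5,0.00706,0.0002,0,0],[0,0,0.5,0.00706,0.0002,0,0],[0,0,0.5,0.00706,0.0002,0,0],[0,0,0.5,0.00706,0.0002,0,0],[0,0,0.5,0.00706,0.0002,0,0],[0,0,0.5,0.00706,0.0002,0,0],[0,0,0.5,0.00706,0.0002,0,0],[0,0,0.5,0.00706,0.0002,0,0],[0,0,0.5,0.00706,0.0002,0,0],[0,0,0.5,0.00706,0.0002,0,0],[0,0,0.5,0.00706,0.0002,0,0],[0,0,0.5,0.00706,0.0002,0,0]]]'
python3 - <<'E'
from h import *
from m import measure
im=cams.capture("top"); b,o,y=measure(im); c=np.array([.5912,.0551])
p=np.array(r.sense()["tcp_pos"])[:2]-c; print("tcp r,ang",np.linalg.norm(p),np.degrees(np.arctan2(p[1],p[0])))
for x in b:
    v=onplane("top",x[0],.08)[:2]-c; print("blue",np.degrees(np.arctan2(v[1],v[0])))
E
```

```text
time_s: 7.0
tcp_pos: [0.6831, -0.0437, 0.0576]
ee_rot: [[-0.729, -0.685, 0.0], [-0.685, 0.729, 0.0], [-0.0, -0.0, -1.0]]
wrist_force: [-0.0, 0.9, -0.4]
gripper_width: 0.005
gripper_force: 0.5
tcp r,ang 0.13481926344324316 -47.62140404184177
blue -126.21054061110118
```

```bash
python3 -m handwheel '[[[0,0,0.5,0.00706,0.0002,0,0],[0,0,0.5,0.00706,0.0002,0,0],[0,0,0.5,0.00706,0.0002,0,0],[0,0,0.5,0.00706,0.0002,0,0],[0,0,0.5,0.00706,0.0002,0,0],[0,0,0.5,0.00706,0.0002,0,0],[0,0,0.5,0.00706,0.0002,0,0],[0,0,0.5,0.00706,0.0002,0,0],[0,0,0.5,0.00706,0.0002,0,0],[0,0,0.5,0.00706,0.0002,0,0],[0,0,0.5,0.00706,0.0002,0,0],[0,0,0.5,0.00706,0.0002,0,0]]]'
python3 -m handwheel '[[[0,0,0.5,0.00706,0.0002,0,0],[0,0,0.5,0.00706,0.0002,0,0],[0,0,0.5,0.00706,0.0002,0,0],[0,0,0.5,0.00706,0.0002,0,0],[0,0,0.5,0.00706,0.0002,0,0],[0,0,0.5,0.00706,0.0002,0,0],[0,0,0.5,0.00706,0.0002,0,0],[0,0,0.5,0.00706,0.0002,0,0],[0,0,0.5,0.00706,0.0002,0,0],[0,0,0.5,0.00706,0.0002,0,0],[0,0,0.25,0.0035,0.0001,0,0],[0,0,0.25,0.0035,0.0001,0,0]]]'
cat > q.py <<'E'
from h import *
from m import measure
im=cams.capture("top"); cv2.imwrite("pics/q.png",cv2.cvtColor(im,cv2.COLOR_RGB2BGR)); b,o,y=measure(im); c=np.array([.5912,.0551])
p=np.array(r.sense()["tcp_pos"])[:2]-c; print("tcp r,ang",np.linalg.norm(p),np.degrees(np.arctan2(p[1],p[0])))
for x in b+o+y:
    v=onplane("top",x[0],.024 if x in y else .08)[:2]-c; print(x[1],np.linalg.norm(v).round(4),np.degrees(np.arctan2(v[1],v[0])))
E
python3 q.py
```

```text
time_s: 8.25
tcp_pos: [0.6083, -0.0791, 0.0578]
ee_rot: [[-0.992, -0.127, 0.002], [-0.127, 0.992, 0.0], [-0.002, -0.0, -1.0]]
wrist_force: [0.2, 1.4, -0.1]
gripper_width: 0.006
gripper_force: 0.5
time_s: 9.45
tcp_pos: [0.5334, -0.0665, 0.0581]
ee_rot: [[-0.902, 0.432, 0.003], [0.432, 0.902, 0.0], [-0.002, 0.001, -1.0]]
wrist_force: [1.3, 2.1, 0.3]
gripper_width: 0.007
gripper_force: 1.0
tcp r,ang 0.13496600380134 -115.76111056952705
342 0.0696 20.588252349216905
149 0.0766 -43.05357231310223
```

View pics/q.png

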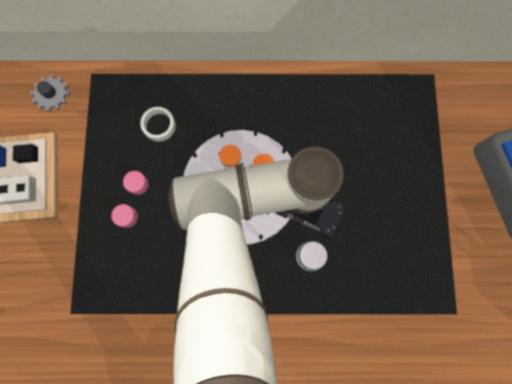

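The arm hides the blue jar and the pointer in this view. Two orange lids and the finger angle put the disc about 13–14° short of the target. I'll push 13° more, back off and look unobstructed.

```bash
python3 -m handwheel '[[[0,0,0.5,0.00706,0.0002,0,0],[0,0,0.5,0.00706,0.0002,0,0],[0,0,0.5,0.00706,0.0002,0,0],[0,0,0.333,0.0047,0.0001,0,0],[0,0,0.1667,0.00235,0,0,0],[0,0,0.1667,0.00235,0,0,0],[0,0,0,0,0,0,0],[0,0,0,0,0,0,0]]]'
python3 q.py
python3 - <<'E'
from h import *
im=cams.capture("side"); cv2.imwrite("pics/s1.png",cv2.cvtColor(cv2.resize(im[150:290,150:350],(800,560)),cv2.COLOR_RGB2BGR))
c=np.array([.5912,.0551]); f=lambda uv,z:(lambda v:(np.linalg.norm(v).round(4),np.degrees(np.arctan2(v[1],v[0])).round(1)))(onplane("side",uv,z)[:2]-c)
for x in blobs(im,(100,90,60),(125,255,255))+blobs(im,(5,140,120),(20,255,255)):
    if 150<x[0][0]<350 and x[1]<400: print(x[:2],f(x[0],.077))
for x in blobs(im,(22,120,120),(35,255,255)): print("y",x[:2],f(x[0],.022))
E
```

```text
time_s: 10.3
tcp_pos: [0.5061, -0.0508, 0.0574]
ee_rot: [[-0.781, 0.624, -0.001], [0.624, 0.781, -0.0], [0.001, -0.001, -1.0]]
wrist_force: [-0.3, -0.1, -0.1]
gripper_width: 0.009
gripper_force: 0.1
tcp r,ang 0.13581316638363752 -128.77983327336196
336 0.0699 7.1320322938512195
301 0.0711 -62.01496154299257
356 0.0692 79.28322623764124
([345.2, 92.6], 208) (np.float64(0.7186), np.float64(-84.4))
([242.3, 208.5], 271) (np.float64(0.0686), np.float64(146.8))
([254.8, 255.6], 138) (np.float64(0.2244), np.float64(142.4))
([240.2, 175.7], 202) (np.float64(0.0696), np.float64(-61.1))
([211.5, 182.8], 196) (np.float64(0.0725), np.float64(11.0))
([259.5, 191.5], 209) (np.float64(0.0647), np.float64(-138.6))
([211.3, 202.9], 235) (np.float64(0.0748), np.float64(78.3))
y ([260.5, 256.1], 292) (np.float64(0.1843), np.float64(150.5))
```

View pics/s1.png

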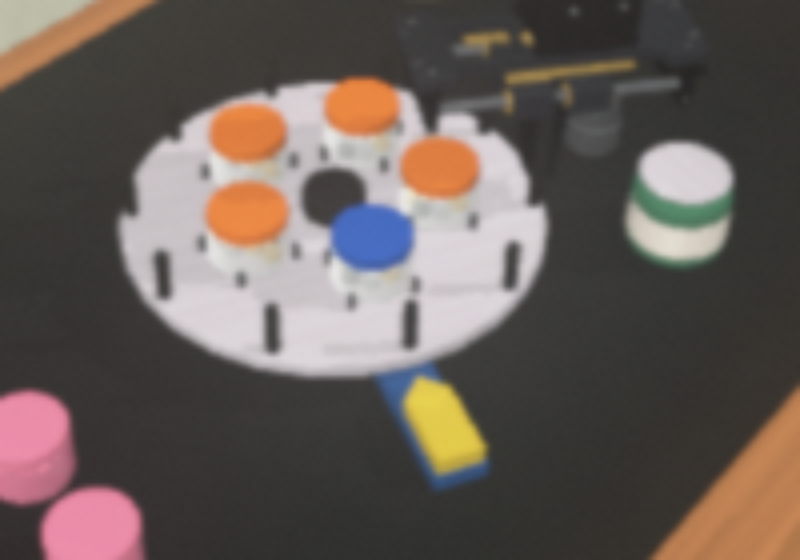

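The blue jar and its stud, at crop (372,240) and (410,325), are nearly in line with the yellow pointer at (445,430). I'll back off and measure with a clear view.

```bash
python3 -m handwheel '[[[0,0,0,-0.005,0,0,0],[0,0,0,-0.01,0,0,0],[0,0,0,0,0,-0.03,0],[0,0,0,0,0,-0.04,0],[0,0,0,0,0,-0.04,0],[0,0,0,0,0,-0.04,0]]]'
python3 -m handwheel '[[[0,0,0,-0.014,-0.0336,0,0],[0,0,0,-0.014,-0.0336,0,0],[0,0,0,-0.014,-0.0336,0,0],[0,0,0,-0.014,-0.0336,0,0],[0,0,0,-0.014,-0.0336,0,0],[0,0,0,-0.014,-0.0336,0,0],[0,0,0,-0.014,-0.0336,0,0],[0,0,0,-0.014,-0.0336,0,0],[0,0,0,-0.014,-0.0336,0,0],[0,0,0,-0.014,-0.0336,0,0],[0,0,0,0,0,0,0],[0,0,0,0,0,0,0]]]'
python3 m.py
python3 - <<'E'
from h import *
im=cams.capture("top"); cv2.imwrite("pics/t2.png",cv2.cvtColor(cv2.resize(im[110:280,165:325],(564,600),interpolation=cv2.INTER_CUBIC),cv2.COLOR_RGB2BGR))
K,rv,t=cal("top"); c=np.array([.5912,.0551])
# ring sample at stud-top plane z .076, darkness vs angle over radii .128-.142
th=np.arange(0,360,.5); R=np.linspace(.131,.139,5)
def prof(z):
    P=np.array([[c[0]+q*np.cos(np.radians(a)),c[1]+q*np.sin(np.radians(a)),z] for a in th for q in R])
    uv=proj("top",P).astype(np.float32); g=cv2.cvtColor(im,cv2.COLOR_RGB2GRAY)
    return cv2.remap(g,uv[:,0].reshape(-1,5),uv[:,1].reshape(-1,5),cv2.INTER_LINEAR).astype(float).mean(1)
d=prof(.074); w=np.clip(130-d,0,None)
ph=np.angle((w*np.exp(1j*10*np.radians(th))).sum(),deg=True)/10
print("stud phase",[round((ph+36*k)%360,1) for k in range(10)])
E
```

```text
time_s: 11.0
tcp_pos: [0.5183, -0.0606, 0.2091]
ee_rot: [[-0.781, 0.625, -0.0], [0.625, 0.781, -0.0], [0.0, -0.0, -1.0]]
wrist_force: [1.2, -0.1, -0.5]
gripper_width: 0.006
gripper_force: 0.0
time_s: 12.2
tcp_pos: [0.4172, -0.4108, 0.207]
ee_rot: [[-0.78, 0.626, -0.001], [0.626, 0.78, 0.001], [0.001, 0.0, -1.0]]
wrist_force: [1.3, 0.7, -0.6]
gripper_width: 0.001
gripper_force: 0.0
lids [[0.5306, 0.0886], [0.6603, 0.0638], [0.6214, -0.0077], [0.6043, 0.1231], [0.5407, 0.0074]]
centre [0.59147338 0.05504491] radii [0.0695 0.0694 0.0695 0.0693 0.0696]
pointer [0.43065508 0.14208174] 0.18286041633096656 151.57720612068752
lid angs [ 151.1    7.2  -64.5   79.3 -136.8]
blue ang fit 151.28305434569248 to turn 0.2941517749950435
tin [ 0.422 -0.111  0.06 ]
chuck [ 0.525 -0.159  0.056]
tape [0.754 0.266 0.028]
((204.10377502441406, 252.11322021484375), (12.91810131072998, 26.90461540222168), 29.05460548400879)
[0.59078504 0.05366239 0.04      ]
stud phase [np.float64(7.1), np.float64(43.1), np.float64(79.1), np.float64(115.1), np.float64(151.1), np.float64(187.1), np.float64(223.1), np.float64(259.1), np.float64(295.1), np.float64(331.1)]
```

View pics/t2.png

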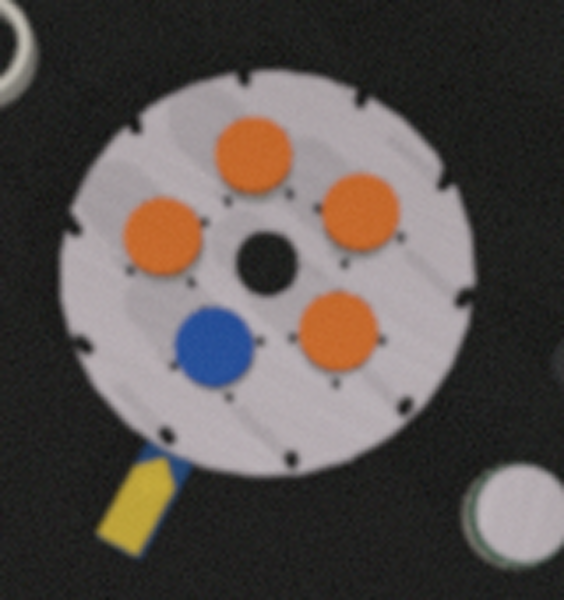

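The blue jar at crop (215,347), its stud (167,435) and the pointer (140,505) lie on one radial line. Jar and stud measure 151.1–151.3° against 151.3–151.6° for the pointer. All five jars stand in their nests and the arm is clear.

```bash
python3 -c "
from station import r
print(r.finish_job())"
```

```text
the job is handed in; nothing more can be done
None
```

The blue-lidded jar stands at the front, within about half a degree of the yellow pointer by the top camera, with all five jars upright in their nests, the other objects where they were and the arm drawn back; the job was handed in at about 12 s of the 45 s allowed.

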